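# Cock and fire the spring impact tester

## Task

Make one test shot with the spring impact tester: draw the striker back by its upright pin until it meets the rubber buffer just past the catch, without ramming the buffer, ease it forward so that the sear holds it drawn, and let go of it completely. Then, with the hand clear of the striker, press the trigger pad gently to trip the sear, so that the striker shoots the grey indicator sled well along its rail, and take the hand away. Do not touch the sled, and leave the things standing round the tester alone.

Things in the scene. Friction and masses are not known exactly. Their poses are not given: they have to be found in the camera images.
- tester: fixed bench impact tester, aluminium base plate 104 x 382 x 12 mm, two steel guide rods along y; origin on the worktop under the resting striker, z up, y -181 to +200 mm. On the rods from -y to +y: grey indicator sled, striker with upright pin, sear carriage with trigger (sear arm top 57 mm, pad top 60 mm above the worktop). The striker is drawn towards +y of this frame
- striker_pin (a point): point on the axis of the striker's upright round steel pin, 20 mm below its top. Pin: diameter 14 mm, from 40 to 100 mm above the worktop (this point: 80 mm); the striker block under it is 60 mm (x) x 44 mm (y), top 40 mm above the worktop. Grip it from above; axes as the tester's
- striker (a joint): draw along the tester's +y, m: 0 at rest, spring 180 N/m back to 0. The sear catches somewhere from 42 to 74 mm (not reported): from 20 mm before the catch its tooth climbs a ramp (1 to 3 N more), rides level, drops behind a lug; 1 to 2 mm on, the tail meets the black rubber buffer (3.5 N per mm more; over 8 N on it is ramming). A caught striker, eased forward, stays and stops pulling
- sled (a joint): travel of the grey block-shaped indicator sled (60 x 26 x 23 mm) along the tester's -y, m: it begins at 0 to 5 mm, stays where the blow leaves it (held by friction), end of the rail at 85 mm
- sled_top (a point): centre of the top of the sled, 40 mm above the worktop
- ethanol: bystander: white bottle with a red cap, 65 mm across, 150 mm high; origin under its centre
- weight: bystander: steel check weight, 29 mm across, 50 mm high; origin under its centre
- dishes: bystander: stack of clear dishes, 90 mm across, 61 mm high; origin under its centre
- rear_block (a point): centre of the top of the fixed rear (+y) end block, 40 mm above the worktop. The trigger is on the carriage in front of it: its black ribbed pad, 30 x 30 mm, top 60 mm above the worktop, is centred 106 mm behind (tester's +y) the pin of a caught striker. Pressed 5 mm down (3 to 6 N) it releases the striker; hard stop 9 mm down; it springs back. Over 25 N on it is too much

How it is judged:
By the outcome, as a careful person would: the job done as asked, in the order asked, and still so for the second after the job is handed in, with the robot touching nothing.
It also fails if it takes over 72 s, if anything falls off the work surface, if the arm or the gripper's body presses on something with over 40 N, if the wrist force passes 120 N, or if a joint passes its speed limit or range.

## Robot

A 7-joint arm with a two-finger parallel gripper is mounted at the origin on a cart in front of the work surface, level with it; the furniture and walls round the work are solid. World frame = base frame: x ahead of the robot, y to its left, z up, the work surface at z = 0. Lengths are in m, angles in rad, forces in N, time in s.
With the tool pointing down it reaches from about 0.4 to 0.85 m from the base axis. Payload 4.5 kg.
Tool frame: the origin (TCP) lies at the centre of the arm's flange, where the gripper is bolted on; the fingertips stand robot.tip_extent ahead of it and the grasp point (between the pads) lies 155 mm ahead of it (robot.tip_extent is the distance from the TCP to the fingertips, in m); z points along the fingers, y is the direction in which the jaws open and shut (so a half turn about z gives the same grasp; the last joint's range is limited). The gripper opens to 85 mm and grips with 20 to 120 N. Pads are 22 mm wide; open, the fingers measure 114 mm over their backs; the gripper's body (76 mm by 85 mm) begins 54 mm behind the grasp point. The pads swing forward as they close: fully open they stand 13 mm farther back than shut.
Start: joints at [-1.083, 0.689, -0.195, 1.565, 0.157, 0.902, -0.215], TCP at [0.274, 0.562, 0.405] pointing down, gripper open.
Joint ranges: [-3.01, 3.01], [-0.46, 2.08], [-1.47, 1.51], [0.13, 2.56], [-1, 4.14], [0.04, 2.09], [-2.66, 2.66]. Speed limits (rad/s): [2.57, 2.57, 3.14, 3.14, 3.14, 3.14, 3.14].

## Interface

Orientations are given as a unit quaternion [x, y, z, w].
In Python, from plant import robot gives the robot as it stands.
- The arm moves only by the tool step_arm, never from a script. Its arguments are lists of equal length, an entry for each row: "linear": the shift along the tool's x, y, z in cm, a list of three; "twist": the turn, a rotation vector about the tool's x, y, z in degrees, a list of three. A call has 1 to 8 rows; each row shifts and turns the commanded pose from where the row before left it, along the tool's axes as they then stand; what a row does not reach is not made up. A row lasts 1/10 s, in which the tool goes at most 50 mm and 8.59 degrees, less where a joint would pass 70% of its speed; a pose out of reach is approached as far as the arm can. A call with a gripper value outside its range is refused whole. "hand" is the gripper's target within -1 to 1 (fully open at 1, half-way at 0, shut at -1), set as the call begins (left out, the last holds). The fingers move at their own pace and stop on an object; the grip force is fixed at half the most. Time passes only in rows, so rows that do not move let the fingers close. It gives the time, the measured TCP pose, the force and the opening at its end, in the units of the state.
- robot.get_obs(): the state, without advancing time (a new reading comes with each control period).
- robot.camera(name): name is "scene" or "top" or "wrist"; returns a dict with "color" (384x512x3 uint8, red, green, blue), "fov_y" (degrees; the focal length in pixels is half the picture's height over the tangent of half this angle, whatever the lens; pixels are square), "cx", "cy" (the principal point, pixels), "k1" (the pictures are not rectified: a ray, as slopes to the right and down, at radius r is drawn at 1 + k1 r^2 times it, then the intrinsics apply), "extrinsics" (4x4, takes a point from camera to world coordinates); the wrist camera has in their place "hand_eye" (4x4, takes a point from camera to tool coordinates, whose origin is the TCP and whose axes are the flange's). Camera axes: x right, y up, looking along -z (the intrinsics and any distortion apply to the point x, -y, -z); pixel columns grow to the right and rows downward; lengths in m; the calibration is good to about 2 mm. A picture is of the moment at which its call begins: read the wrist's pose just before it. There is no depth.
- robot.hand_in(): hands the job in, once; it reports no verdict.
The state is a dict: "time_s": time; "qpos": joint angles; "joint_vel": joint speeds; "joint_efforts": joint torques, N m; "tcp_pos": TCP position; "orientation": TCP orientation; "force": force on the tool from outside, world axes, zero at the start; "wrist_torque": the same for the moment, N m; "gripper_width": opening from 0.0 (shut) to 1.0 (fully open).
Only numpy, scipy, OpenCV 4.12 (cv2) and the standard library are available. Lean on these libraries where they do the work, as an engineer would, in place of code of your own. Each camera call takes 0.05 s, during which the arm holds its last target.

## Working session

There is one attempt and no reset: what is moved stays moved. The work goes in short steps, Python scripts to look and compute and a tool call to move; the robot and the scene stay as the last step left them, time stands still between calls to the robot, and variables do not carry over. Pictures are saved under pics/ and viewed, and the job is handed in when it is done.

Besides the shell and the picture viewer there is one more tool, called after ">>>" as name(argument=value, ...) on one line, values as JSON. step_arm: Moves the arm, as the interface text tells. Its arguments: {"type":"object","properties":{"linear":{"type":"array","items":{"type":"array","items":{"type":"number"}}},"twist":{"type":"array","items":{"type":"array","items":{"type":"number"}}},"hand":{"type":"number"}},"required":["linear","twist"]}

```bash
ls; mkdir -p pics; python3 - <<'E'
from plant import robot
import cv2
o=robot.get_obs();print(o, robot.tip_extent)
for n in ("scene","top","wrist"):
    c=robot.camera(n);cv2.imwrite(f"pics/{n}0.png",c["color"][:,:,::-1]);print(n,{k:v for k,v in c.items() if k!="color"})
E
```

```text
pics
{'time_s': 0.0, 'qpos': array([-1.08321573,  0.69000014, -0.19448738,  1.56635021,  0.15726765,
        0.90249133, -0.21506665]), 'joint_vel': array([-0.00042876,  0.00116779, -0.00120575, -0.00019146,  0.00010214,
       -0.0011982 , -0.00124886]), 'joint_efforts': array([ 1.22042584e-03, -5.39617574e+01, -1.26657944e+00, -1.58543962e+01,
        9.00258048e-03,  9.46307089e-03,  8.32333882e-06]), 'tcp_pos': array([0.27386623, 0.56143512, 0.40387133]), 'orientation': array([ 2.24910558e-01,  9.74378968e-01, -9.19433151e-04, -1.48311183e-04]), 'force': array([-0.78272186,  0.5572705 ,  0.66713309]), 'wrist_torque': array([-0.0396922 , -0.03500972, -0.00874591]), 'gripper_width': 1.0027990068433463} 0.1734
scene {'fov_y': 42.76404053257807, 'cx': 256.5804311077148, 'cy': 184.82985751430928, 'k1': -0.02796997761655903, 'extrinsics': array([[ 0.81505717,  0.42554268, -0.393186  , -0.12193269],
       [-0.57915432,  0.61737028, -0.53238539, -0.8223528 ],
       [ 0.01618864,  0.6616399 ,  0.74964696,  1.24901772],
       [ 0.        ,  0.        ,  0.        ,  1.        ]])}
top {'fov_y': 43.749906515701895, 'cx': 253.07071178436777, 'cy': 199.48579034902073, 'k1': 0.008819089597231359, 'extrinsics': array([[ 0.01259455,  0.99369948, -0.11136749,  0.28088088],
       [-0.99991818,  0.01226693, -0.00362653, -0.02647796],
       [-0.00223754,  0.11140406,  0.99377268,  1.8631881 ],
       [ 0.        ,  0.        ,  0.        ,  1.        ]])}
wrist {'fov_y': 62.90273848754886, 'cx': 251.26454543559748, 'cy': 190.5804154560139, 'k1': 0.002056906068225529, 'hand_eye': array([[-8.71175405e-04,  9.55315613e-01,  2.95586402e-01,
         7.54482189e-02],
       [ 9.99999476e-01,  9.91011644e-04, -2.55606980e-04,
        -2.52804558e-04],
       [-5.37114904e-04,  2.95586024e-01, -9.55315976e-01,
         3.03321873e-02],
       [ 0.00000000e+00,  0.00000000e+00,  0.00000000e+00,
         1.00000000e+00]])}
```

View pics/scene0.png

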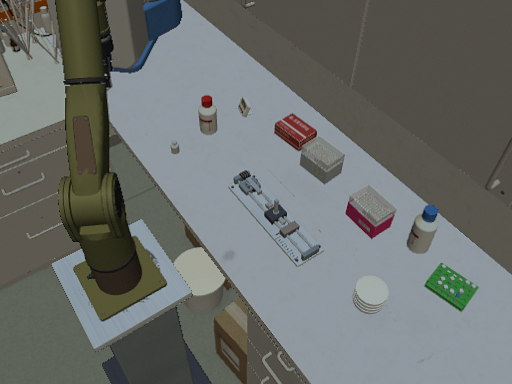

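View pics/top0.png

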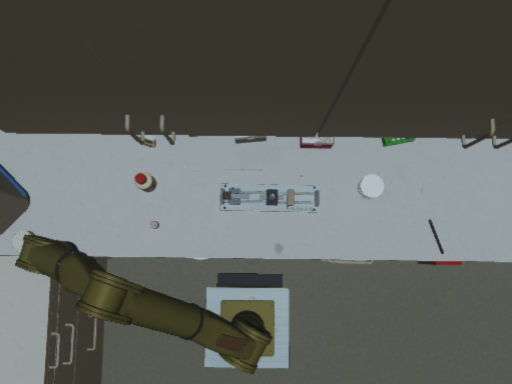

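View pics/wrist0.png

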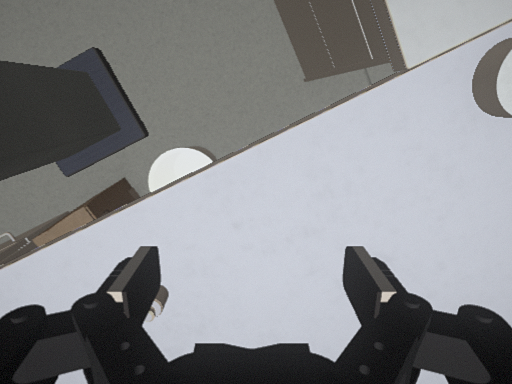

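Top view: tester spans about columns 220–318 at row ~197, sear carriage at left (228,197), striker (272,197), sled (291,197). I'll zoom in and cast rays.

```bash
cat > h.py <<'E'
import numpy as np,cv2
from scipy.spatial.transform import Rotation as R
def K(c):
    h=c["color"].shape[0];f=h/2/np.tan(np.radians(c["fov_y"])/2);return f
def ext(c,o=None):
    if "extrinsics" in c: return c["extrinsics"]
    T=np.eye(4);T[:3,:3]=R.from_quat(o["orientation"]).as_matrix();T[:3,3]=o["tcp_pos"];return T@c["hand_eye"]
def plane(c,uv,z,o=None):
    f=K(c);E=ext(c,o);d=np.array([uv[0]-c["cx"],uv[1]-c["cy"]])/f
    s=d.copy()
    for _ in range(20): s=d/(1+c["k1"]*(s@s))
    r=E[:3,:3]@np.array([s[0],-s[1],-1]);p=E[:3,3];return p+r*(z-p[2])/r[2]
def proj(c,P,o=None):
    E=ext(c,o);q=E[:3,:3].T@(np.array(P)-E[:3,3]);s=np.array([q[0],-q[1]])/-q[2]
    s=s*(1+c["k1"]*(s@s));return s*K(c)+[c["cx"],c["cy"]]
def crop(c,x0,y0,x1,y1,k,name):
    im=cv2.resize(c["color"][y0:y1,x0:x1,::-1],None,fx=k,fy=k,interpolation=cv2.INTER_CUBIC);cv2.imwrite("pics/"+name,im)
E
python3 - <<'E'
from plant import robot
from h import *
c=robot.camera("top");crop(c,210,175,330,220,6,"topz.png")
s=robot.camera("scene");crop(s,220,160,330,270,5,"scz.png")
E
```

```text
(no output)
```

View pics/topz.png

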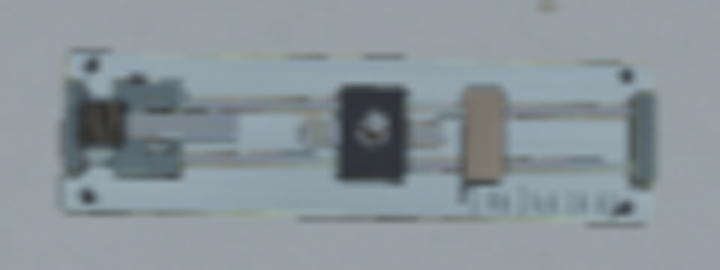

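View pics/scz.png

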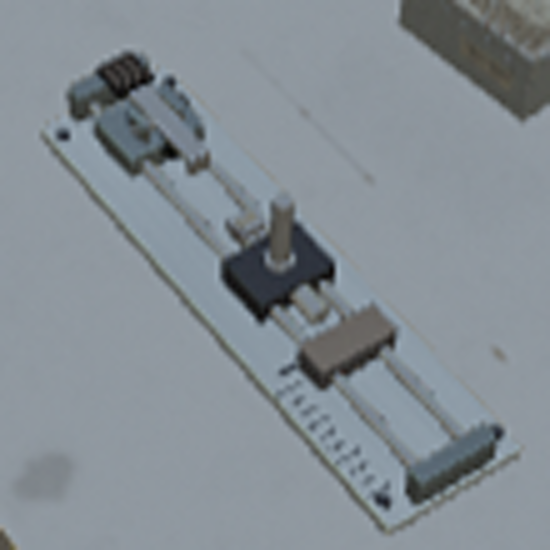

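```bash
python3 - <<'E'
from plant import robot
from h import *
c=robot.camera("top");s=robot.camera("scene")
t=lambda u,v:((u+.5)/6-.5+210,(v+.5)/6-.5+175)
q=lambda u,v:((u+.5)/5-.5+220,(v+.5)/5-.5+160)
for n,p,z in [("c1",(70,52),.012),("c2",(655,62),.012),("c3",(647,222),.012),("c4",(62,212),.012),("pintop",(374,124),.1),("blk",(372,133),.04),("sled",(483,134),.04),("pad",(99,123),.06),("rear",(73,128),.04),("front",(642,138),.04)]:
    print(n,plane(c,t(*p),z).round(4))
for n,p,z in [("c",(42,132),.012),("c",(390,532),.012),("c",(522,450),.012),("pintop",(283,198),.1),("sled",(350,338),.04),("pad",(125,72),.06),("rear",(105,85),.04)]:
    print("sc",n,plane(s,q(*p),z).round(4))
o=robot.get_obs();print(o["tcp_pos"],R.from_quat(o["orientation"]).as_matrix().round(3),o["time_s"])
E
```

```text
c1 [0.5507 0.1055 0.012 ]
c2 [ 0.5488 -0.2756  0.012 ]
c3 [ 0.4442 -0.2701  0.012 ]
c4 [0.446  0.1086 0.012 ]
pintop [ 0.4952 -0.0898  0.1   ]
blk [ 0.4966 -0.0907  0.04  ]
sled [ 0.4969 -0.1617  0.04  ]
pad [0.4985 0.0828 0.06  ]
rear [0.4975 0.1006 0.04  ]
front [ 0.4955 -0.2634  0.04  ]
sc c [0.4449 0.1063 0.012 ]
sc c [ 0.4417 -0.2721  0.012 ]
sc c [ 0.5435 -0.2726  0.012 ]
sc pintop [ 0.4961 -0.088   0.1   ]
sc sled [ 0.4952 -0.1621  0.04  ]
sc pad [0.4968 0.0833 0.06  ]
sc rear [0.4895 0.0964 0.04  ]
[0.27395661 0.56169324 0.40454008] [[-0.899  0.438 -0.   ]
 [ 0.438  0.899 -0.   ]
 [-0.    -0.    -1.   ]] 0.35
```

```bash
cat >> h.py <<'E'
Y=np.array([.005,1,0]);Y/=np.linalg.norm(Y);Z=np.array([0,0,-1.]);RT=np.column_stack([np.cross(Y,Z),Y,Z])
def go(o,P):
    A=R.from_quat(o["orientation"]).as_matrix()
    print("t",o["time_s"],"tcp",o["tcp_pos"].round(4),"F",o["force"].round(2),"w",round(o["gripper_width"],3))
    print("rotvec tool deg",np.degrees(R.from_matrix(A.T@RT).as_rotvec()).round(2),"cm in target axes",(RT.T@(np.array(P)-o["tcp_pos"])*100).round(2))
E
python3 - <<'E'
from plant import robot
from h import *
go(robot.get_obs(),[.4957,-.089,.36])
E
```

```text
t 0.35 tcp [0.274  0.5617 0.4045] F [ 0.21 -0.15  0.91] w 0.998
rotvec tool deg [-2.000e-02 -0.000e+00 -2.571e+01] cm in target axes [-22.5  -64.96   4.45]
```

>>> step_arm(linear=[[0,0,0],[0,0,0],[0,0,0],[0,0,0],[-1,-3,0],[-1.5,-4,0],[-1.5,-4,0],[-1.5,-4,0]], twist=[[0,0,-6.43],[0,0,-6.43],[0,0,-6.43],[0,0,-6.42],[0,0,0],[0,0,0],[0,0,0],[0,0,0]], hand=1)

```text
time_s: 1.15
tcp_pos: [0.3286, 0.41, 0.4047]
orientation: [0.002, 1.0, 0.0, 0.0]
force: [0.8, 0.2, -0.0]
gripper_width: 0.998
```

>>> step_arm(linear=[[-1.5,-4,0],[-1.5,-4,0],[-1.5,-4,0],[-1.5,-4,0],[-1.5,-4,0],[-1.5,-4,0],[-1.5,-4,0],[-1.5,-4,0]], twist=[[0,0,0],[0,0,0],[0,0,0],[0,0,0],[0,0,0],[0,0,0],[0,0,0],[0,0,0]])

```text
time_s: 1.95
tcp_pos: [0.4471, 0.0892, 0.4049]
orientation: [0.003, 1.0, 0.0, 0.0]
force: [1.1, 0.4, -0.1]
gripper_width: 1.0
```

```bash
python3 - <<'E'
from plant import robot
from h import *
go(robot.get_obs(),[.4957,-.089,.36])
E
```

```text
t 1.95 tcp [0.4471 0.0892 0.4049] F [ 1.12  0.39 -0.08] w 1.0
rotvec tool deg [ 0.01  0.04 -0.  ] cm in target axes [ -4.95 -17.8    4.49]
```

>>> step_arm(linear=[[-1.2,-4,1],[-1.2,-4,1],[-1.2,-4,1],[-1.0,-4,1],[-0.1,-1,0.5],[0,0,0],[0,0,0]], twist=[[0,0,0],[0,0,0],[0,0,0],[0,0,0],[0,0,0],[0,0,0],[0,0,0]])

```text
time_s: 2.65
tcp_pos: [0.4927, -0.078, 0.3599]
orientation: [0.002, 1.0, 0.001, 0.0]
force: [0.5, 1.3, -0.4]
gripper_width: 1.003
```

```bash
python3 - <<'E'
from plant import robot
from h import *
o=robot.get_obs();go(o,[.4957,-.089,.28])
c=robot.camera("wrist");cv2.imwrite("pics/w1.png",c["color"][:,:,::-1])
print(proj(c,[.4957,-.089,.1],o))
E
```

```text
t 2.65 tcp [ 0.4927 -0.078   0.3599] F [ 0.5   1.28 -0.36] w 1.003
rotvec tool deg [0.07 0.01 0.08] cm in target axes [-0.31 -1.1   7.99]
[236.85846751 199.86947807]
```

View pics/w1.png

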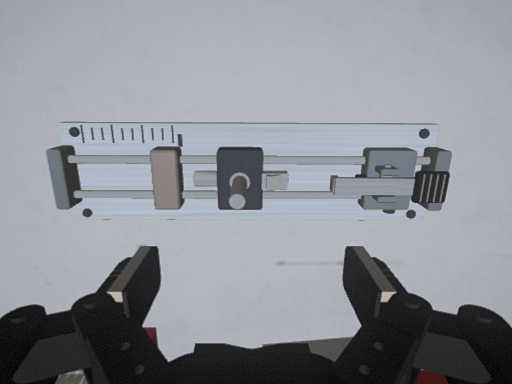

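The wrist view shows the pin top at (237,201), matching the prediction (236.9,199.9). The pad is at about (431,187) and the sled at (167,178).

```bash
python3 - <<'E'
from plant import robot
from h import *
o=robot.get_obs();go(o,[.4957,-.089,.28])
c=robot.camera("wrist");crop(c,320,130,470,230,5,"w1z.png");crop(c,40,110,200,230,5,"w1y.png")
for n,p,z in [("pin",(237,201),.1),("pad",(431,187),.06),("sled",(167,152),.04),("blk c",(240,152),.04)]: print(n,plane(c,p,z,o).round(4))
E
```

```text
t 2.7 tcp [ 0.4927 -0.0775  0.3601] F [ 0.61 -0.64  0.63] w 0.998
rotvec tool deg [0.08 0.04 0.16] cm in target axes [-0.3  -1.15  8.01]
pin [ 0.4969 -0.0883  0.1   ]
pad [0.4981 0.0839 0.06  ]
sled [ 0.4693 -0.1555  0.04  ]
blk c [ 0.4695 -0.0876  0.04  ]
```

View pics/w1z.png

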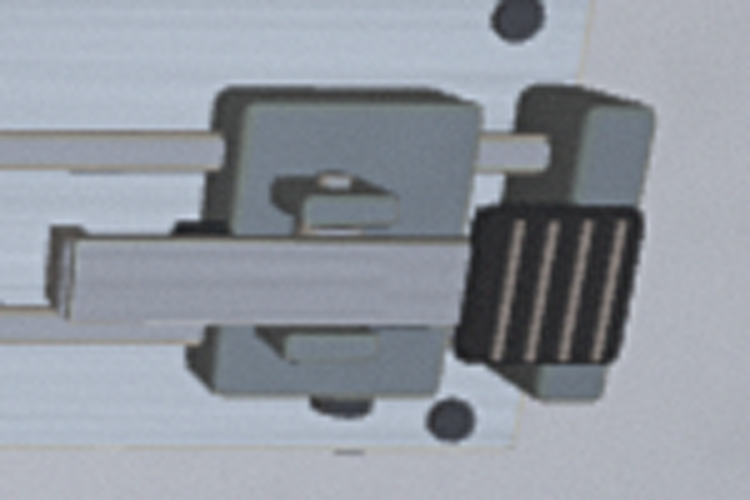

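View pics/w1y.png

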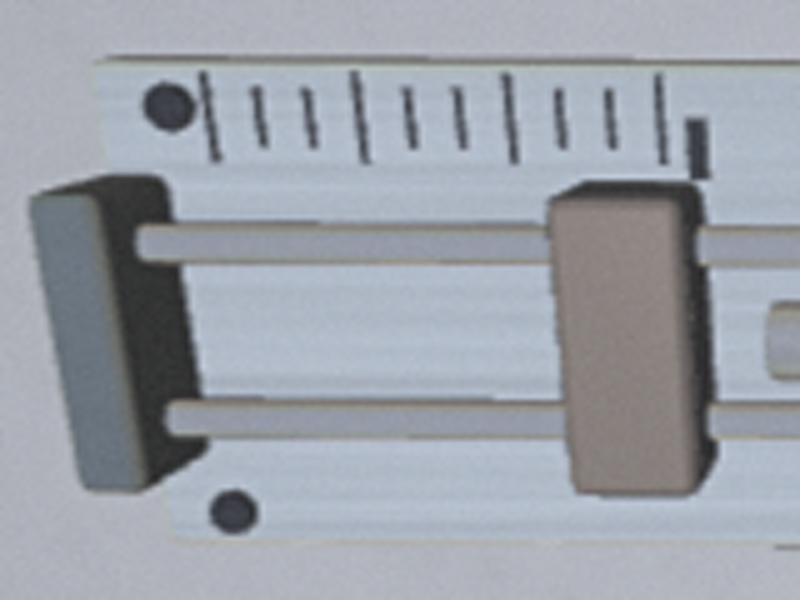

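>>> step_arm(linear=[[-0.4,-1.1,0],[0,0,2],[0,0,3],[0,0,2],[0,0,0.5],[0,0,0],[0,0,0],[0,0,0]], twist=[[0,0,0],[0,0,0],[0,0,0],[0,0,0],[0,0,0],[0,0,0],[0,0,0],[0,0,0]])

```text
time_s: 3.55
tcp_pos: [0.4972, -0.0904, 0.2858]
orientation: [0.003, 1.0, -0.0, 0.001]
force: [0.7, -0.0, -0.3]
gripper_width: 1.0
```

```bash
python3 - <<'E'
from plant import robot
from h import *
o=robot.get_obs();go(o,[.4966,-.0885,.238])
c=robot.camera("wrist");cv2.imwrite("pics/w2.png",c["color"][:,:,::-1])
print(proj(c,[.4966,-.0885,.1],o))
E
```

```text
t 3.55 tcp [ 0.4972 -0.0904  0.2858] F [ 0.74 -0.03 -0.29] w 1.0
rotvec tool deg [-0.01  0.13 -0.  ] cm in target axes [0.06 0.19 4.78]
[255.11277472 236.98645903]
```

View pics/w2.png

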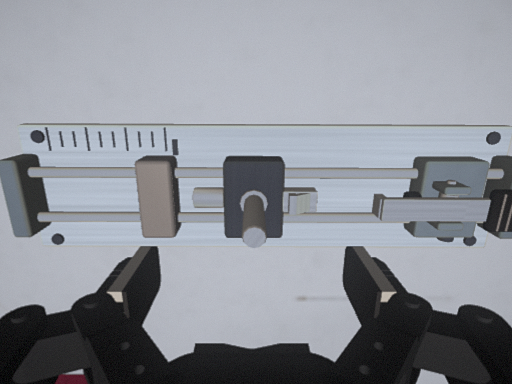

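Pin top seen at (254,237), as predicted and centred between the jaws. Descend.

>>> step_arm(linear=[[0.05,0.15,1],[0,0,1.5],[0,0,1.3],[0,0,0.7],[0,0,0.3],[0,0,0],[0,0,0]], twist=[[0,0,0],[0,0,0],[0,0,0],[0,0,0],[0,0,0],[0,0,0],[0,0,0]])

```text
time_s: 4.3
tcp_pos: [0.4964, -0.0888, 0.237]
orientation: [0.003, 1.0, 0.0, 0.0]
force: [0.9, 1.1, 1.0]
gripper_width: 1.003
```

>>> step_arm(linear=[[0,0,0],[0,0,0],[0,0,0],[0,0,0],[0,0,0],[0,0,0]], twist=[[0,0,0],[0,0,0],[0,0,0],[0,0,0],[0,0,0],[0,0,0]], hand=-1)

```text
time_s: 4.9
tcp_pos: [0.4962, -0.0889, 0.2369]
orientation: [0.003, 1.0, -0.0, 0.0]
force: [-0.5, 0.2, 3.6]
gripper_width: 0.145
```

>>> step_arm(linear=[[0,0,0],[0,0,0],[0,0,0],[0,0,0],[0,0,0],[0,0,0]], twist=[[0,0,0],[0,0,0],[0,0,0],[0,0,0],[0,0,0],[0,0,0]])

```text
time_s: 5.5
tcp_pos: [0.4962, -0.0889, 0.2369]
orientation: [0.003, 1.0, -0.0, 0.0]
force: [-0.7, -0.0, 5.5]
gripper_width: 0.144
```

```bash
python3 - <<'E'
from plant import robot
from h import *
o=robot.get_obs();go(o,[.4966,-.0885,.238])
c=robot.camera("wrist");cv2.imwrite("pics/w3.png",c["color"][:,:,::-1])
E
```

```text
t 5.5 tcp [ 0.4962 -0.0889  0.2369] F [-0.7  -0.02  5.48] w 0.144
rotvec tool deg [-0.    0.01 -0.01] cm in target axes [-0.04  0.04 -0.11]
```

View pics/w3.png

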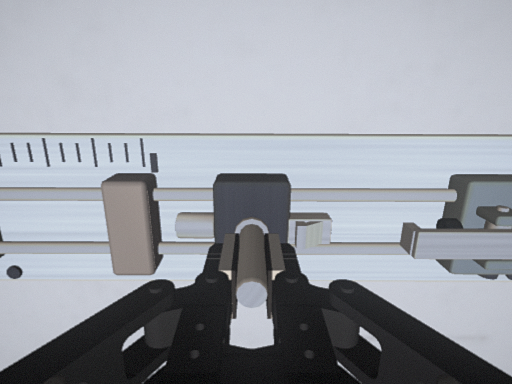

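Gripped: the jaws are shut on the pin with an opening of 0.144. Drawing now, watching Fy.

>>> step_arm(linear=[[0,0.5,0],[0,0.5,0],[0,0.5,0],[0,0.5,0],[0,0.5,0],[0,0.5,0],[0,0,0],[0,0,0]], twist=[[0,0,0],[0,0,0],[0,0,0],[0,0,0],[0,0,0],[0,0,0],[0,0,0],[0,0,0]])

```text
time_s: 6.35
tcp_pos: [0.4964, -0.0601, 0.2369]
orientation: [0.003, 1.0, -0.001, 0.0]
force: [0.2, -4.0, 4.2]
gripper_width: 0.15
```

>>> step_arm(linear=[[0,0.2,0],[0,0.2,0],[0,0.2,0],[0,0.2,0],[0,0,0],[0,0,0]], twist=[[0,0,0],[0,0,0],[0,0,0],[0,0,0],[0,0,0],[0,0,0]])

```text
time_s: 6.95
tcp_pos: [0.4965, -0.0527, 0.2369]
orientation: [0.004, 1.0, -0.001, 0.0]
force: [0.8, -5.6, 5.6]
gripper_width: 0.151
```

>>> step_arm(linear=[[0,0.2,0],[0,0.2,0],[0,0.2,0],[0,0.2,0],[0,0,0],[0,0,0]], twist=[[0,0,0],[0,0,0],[0,0,0],[0,0,0],[0,0,0],[0,0,0]])

```text
time_s: 7.55
tcp_pos: [0.4966, -0.0453, 0.2369]
orientation: [0.004, 1.0, -0.002, -0.0]
force: [-0.8, -7.3, 5.3]
gripper_width: 0.147
```

>>> step_arm(linear=[[0,0.2,0],[0,0.2,0],[0,0.2,0],[0,0,0],[0,0,0]], twist=[[0,0,0],[0,0,0],[0,0,0],[0,0,0],[0,0,0]])

```text
time_s: 8.05
tcp_pos: [0.4966, -0.0399, 0.2369]
orientation: [0.004, 1.0, -0.002, -0.0]
force: [0.5, -9.0, 5.3]
gripper_width: 0.148
```

>>> step_arm(linear=[[0,0.2,0],[0,0.2,0],[0,0.2,0],[0,0,0],[0,0,0]], twist=[[0,0,0],[0,0,0],[0,0,0],[0,0,0],[0,0,0]])

```text
time_s: 8.55
tcp_pos: [0.4967, -0.0349, 0.2369]
orientation: [0.005, 1.0, -0.003, -0.0]
force: [1.8, -10.5, 4.7]
gripper_width: 0.147
```

```bash
python3 - <<'E'
from plant import robot
from h import *
o=robot.get_obs();go(o,[.4966,-.0225,.237])
c=robot.camera("wrist");cv2.imwrite("pics/w4.png",c["color"][:,:,::-1])
E
```

```text
t 8.55 tcp [ 0.4967 -0.0349  0.2369] F [  1.8  -10.48   4.7 ] w 0.147
rotvec tool deg [-0.36 -0.02 -0.29] cm in target axes [ 0.02  1.24 -0.01]
```

View pics/w4.png

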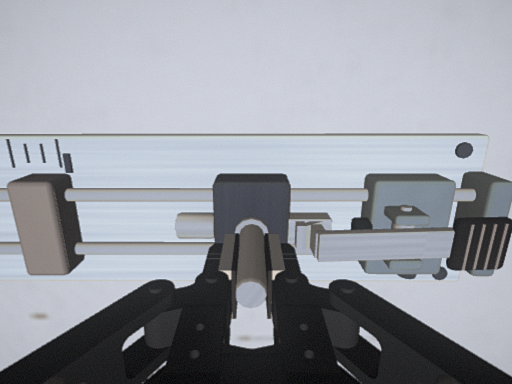

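The striker's tail ramp is just entering under the sear arm tip (~(315,240)), and Fy is about −10.5 N. I'll go on in small steps.

>>> step_arm(linear=[[0,0.2,0],[0,0.2,0],[0,0.1,0],[0,0,0],[0,0,0]], twist=[[0,0,0],[0,0,0],[0,0,0],[0,0,0],[0,0,0]])

```text
time_s: 9.1
tcp_pos: [0.4967, -0.0301, 0.2368]
orientation: [0.005, 1.0, -0.003, -0.0]
force: [0.4, -11.3, 4.9]
gripper_width: 0.144
```

>>> step_arm(linear=[[0,0.15,0],[0,0.15,0],[0,0,0],[0,0,0]], twist=[[0,0,0],[0,0,0],[0,0,0],[0,0,0]])

```text
time_s: 9.5
tcp_pos: [0.4968, -0.0272, 0.2369]
orientation: [0.005, 1.0, -0.003, -0.0]
force: [0.8, -12.5, 4.7]
gripper_width: 0.147
```

>>> step_arm(linear=[[0,0.1,0],[0,0.1,0],[0,0,0],[0,0,0]], twist=[[0,0,0],[0,0,0],[0,0,0],[0,0,0]])

```text
time_s: 9.9
tcp_pos: [0.4968, -0.0254, 0.2368]
orientation: [0.005, 1.0, -0.004, -0.0]
force: [1.4, -11.8, 5.5]
gripper_width: 0.149
```

>>> step_arm(linear=[[0,0.1,0],[0,0.1,0],[0,0,0],[0,0,0]], twist=[[0,0,0],[0,0,0],[0,0,0],[0,0,0]])

```text
time_s: 10.3
tcp_pos: [0.4968, -0.0235, 0.2369]
orientation: [0.005, 1.0, -0.004, -0.0]
force: [1.9, -12.3, 4.8]
gripper_width: 0.146
```

>>> step_arm(linear=[[0,0.1,0],[0,0,0],[0,0,0]], twist=[[0,0,0],[0,0,0],[0,0,0]])

```text
time_s: 10.6
tcp_pos: [0.4968, -0.0225, 0.2368]
orientation: [0.005, 1.0, -0.004, -0.0]
force: [0.7, -13.0, 4.8]
gripper_width: 0.144
```

>>> step_arm(linear=[[0,0.1,0],[0,0,0],[0,0,0]], twist=[[0,0,0],[0,0,0],[0,0,0]])

```text
time_s: 10.9
tcp_pos: [0.4968, -0.0216, 0.2368]
orientation: [0.005, 1.0, -0.004, -0.0]
force: [1.2, -12.6, 4.7]
gripper_width: 0.144
```

>>> step_arm(linear=[[0,0.1,0],[0,0,0],[0,0,0]], twist=[[0,0,0],[0,0,0],[0,0,0]])

```text
time_s: 11.2
tcp_pos: [0.4968, -0.0203, 0.2369]
orientation: [0.005, 1.0, -0.003, -0.0]
force: [0.7, -12.5, 3.8]
gripper_width: 0.147
```

```bash
python3 - <<'E'
from plant import robot
from h import *
o=robot.get_obs();go(o,[.4966,-.0225,.237])
c=robot.camera("wrist");crop(c,260,180,400,280,5,"w5.png")
E
```

```text
t 11.2 tcp [ 0.4968 -0.0203  0.2369] F [  0.73 -12.48   3.84] w 0.147
rotvec tool deg [-0.4  -0.03 -0.32] cm in target axes [ 0.02 -0.22 -0.01]
```

View pics/w5.png

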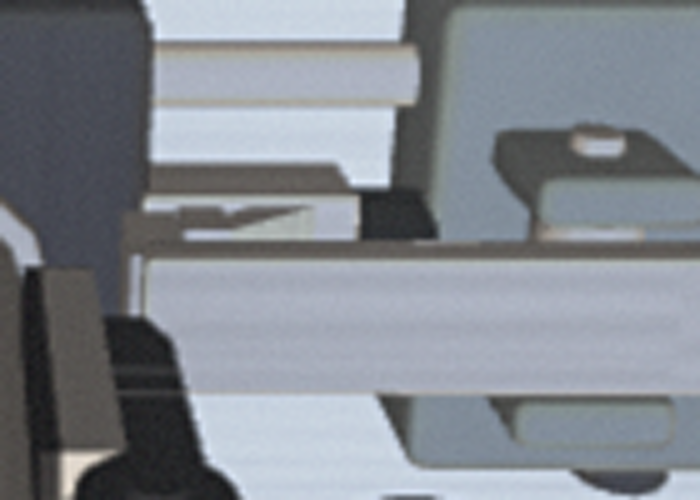

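The tail (right edge near crop x 360) is almost touching the black buffer. The force has stopped rising although the draw went on, so the tooth has probably dropped. I'll continue gently to feel the buffer.

>>> step_arm(linear=[[0,0.1,0],[0,0,0],[0,0,0]], twist=[[0,0,0],[0,0,0],[0,0,0]])

```text
time_s: 11.55
tcp_pos: [0.4968, -0.0193, 0.2369]
orientation: [0.005, 1.0, -0.003, -0.0]
force: [1.5, -12.4, 4.9]
gripper_width: 0.15
```

>>> step_arm(linear=[[0,0.05,0],[0,0,0],[0,0,0]], twist=[[0,0,0],[0,0,0],[0,0,0]])

```text
time_s: 11.85
tcp_pos: [0.4968, -0.0191, 0.2368]
orientation: [0.005, 1.0, -0.004, -0.0]
force: [1.3, -12.4, 4.8]
gripper_width: 0.145
```

>>> step_arm(linear=[[0,0.1,0],[0,0,0],[0,0,0]], twist=[[0,0,0],[0,0,0],[0,0,0]])

```text
time_s: 12.15
tcp_pos: [0.4968, -0.0185, 0.2369]
orientation: [0.006, 1.0, -0.004, -0.0]
force: [2.4, -14.1, 6.1]
gripper_width: 0.147
```

```bash
python3 - <<'E'
from plant import robot
from h import *
o=robot.get_obs();go(o,[.4966,-.0225,.237])
c=robot.camera("wrist");crop(c,260,180,400,280,5,"w6.png")
E
```

```text
t 12.15 tcp [ 0.4968 -0.0185  0.2369] F [  2.37 -14.14   6.06] w 0.147
rotvec tool deg [-0.46 -0.03 -0.36] cm in target axes [ 0.02 -0.4  -0.01]
```

View pics/w6.png

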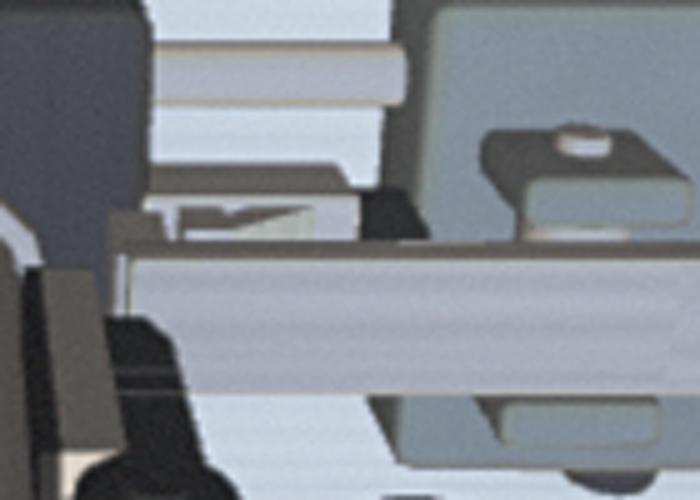

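>>> step_arm(linear=[[0,0.05,0],[0,0,0],[0,0,0]], twist=[[0,0,0],[0,0,0],[0,0,0]])

```text
time_s: 12.5
tcp_pos: [0.4969, -0.0183, 0.2368]
orientation: [0.006, 1.0, -0.004, -0.0]
force: [1.9, -14.9, 4.9]
gripper_width: 0.145
```

>>> step_arm(linear=[[0,0,0],[0,0,0]], twist=[[0,0,0],[0,0,0]])

```text
time_s: 12.7
tcp_pos: [0.4968, -0.0183, 0.2369]
orientation: [0.006, 1.0, -0.004, -0.0]
force: [1.9, -14.6, 4.8]
gripper_width: 0.144
```

On the buffer (about 2 N over the spring force). Ease forward.

>>> step_arm(linear=[[0,-0.05,0],[0,-0.05,0],[0,-0.05,0],[0,-0.05,0],[0,-0.05,0],[0,-0.05,0],[0,0,0],[0,0,0]], twist=[[0,0,0],[0,0,0],[0,0,0],[0,0,0],[0,0,0],[0,0,0],[0,0,0],[0,0,0]])

```text
time_s: 13.5
tcp_pos: [0.4968, -0.0203, 0.2368]
orientation: [0.005, 1.0, -0.003, -0.0]
force: [2.0, -11.8, 5.5]
gripper_width: 0.145
```

>>> step_arm(linear=[[0,-0.05,0],[0,-0.05,0],[0,-0.05,0],[0,-0.05,0],[0,0,0],[0,0,0]], twist=[[0,0,0],[0,0,0],[0,0,0],[0,0,0],[0,0,0],[0,0,0]])

```text
time_s: 14.1
tcp_pos: [0.4968, -0.0213, 0.2368]
orientation: [0.005, 1.0, -0.003, -0.0]
force: [1.4, -9.2, 5.1]
gripper_width: 0.148
```

>>> step_arm(linear=[[0,-0.05,0],[0,-0.05,0],[0,-0.05,0],[0,-0.05,0],[0,0,0],[0,0,0]], twist=[[0,0,0],[0,0,0],[0,0,0],[0,0,0],[0,0,0],[0,0,0]])

```text
time_s: 14.7
tcp_pos: [0.4968, -0.0218, 0.2369]
orientation: [0.004, 1.0, -0.001, 0.0]
force: [0.5, -5.3, 6.1]
gripper_width: 0.152
```

>>> step_arm(linear=[[0,-0.05,0],[0,-0.05,0],[0,0,0],[0,0,0]], twist=[[0,0,0],[0,0,0],[0,0,0],[0,0,0]])

```text
time_s: 15.1
tcp_pos: [0.4967, -0.022, 0.2369]
orientation: [0.003, 1.0, -0.001, 0.0]
force: [0.2, -4.2, 4.8]
gripper_width: 0.143
```

Held by the sear: the force is falling without the striker moving. I'll ease the rest.

>>> step_arm(linear=[[0,-0.05,0],[0,-0.05,0],[0,-0.05,0],[0,0,0],[0,0,0]], twist=[[0,0,0],[0,0,0],[0,0,0],[0,0,0],[0,0,0]])

```text
time_s: 15.6
tcp_pos: [0.4967, -0.0224, 0.2368]
orientation: [0.003, 1.0, 0.0, 0.0]
force: [-0.0, -1.7, 5.8]
gripper_width: 0.142
```

```bash
python3 - <<'E'
from plant import robot
from h import *
o=robot.get_obs();go(o,[.4966,-.0225,.237])
c=robot.camera("wrist");crop(c,200,130,500,290,2.6,"w7.png")
E
```

```text
t 15.6 tcp [ 0.4967 -0.0224  0.2368] F [-0.02 -1.67  5.78] w 0.142
rotvec tool deg [ 0.    0.03 -0.  ] cm in target axes [ 0.01 -0.01 -0.02]
```

View pics/w7.png

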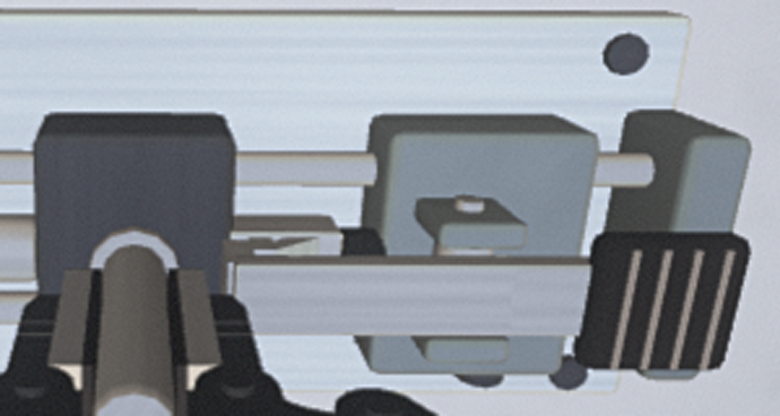

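>>> step_arm(linear=[[0,-0.05,0],[0,0,0],[0,0,0]], twist=[[0,0,0],[0,0,0],[0,0,0]])

```text
time_s: 15.95
tcp_pos: [0.4967, -0.0225, 0.2368]
orientation: [0.002, 1.0, 0.0, 0.0]
force: [0.1, 0.3, 5.6]
gripper_width: 0.149
```

>>> step_arm(linear=[[0,0,0],[0,0,0],[0,0,0],[0,0,0],[0,0,0],[0,0,0],[0,0,0],[0,0,0]], twist=[[0,0,0],[0,0,0],[0,0,0],[0,0,0],[0,0,0],[0,0,0],[0,0,0],[0,0,0]], hand=1)

```text
time_s: 16.75
tcp_pos: [0.4965, -0.0229, 0.2367]
orientation: [0.002, 1.0, 0.0, 0.0]
force: [-0.6, -0.3, -0.5]
gripper_width: 1.002
```

```bash
python3 - <<'E'
from plant import robot
from h import *
o=robot.get_obs();go(o,[.4966,-.0225,.237])
c=robot.camera("wrist");cv2.imwrite("pics/w8.png",c["color"][:,:,::-1])
E
```

```text
t 16.75 tcp [ 0.4965 -0.0229  0.2367] F [-0.57 -0.25 -0.54] w 1.002
rotvec tool deg [0.01 0.   0.  ] cm in target axes [-0.01  0.04 -0.03]
```

View pics/w8.png

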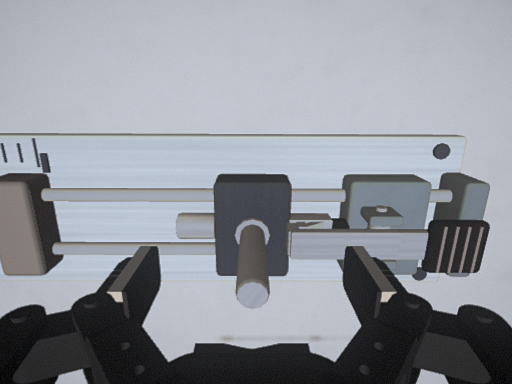

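The striker stays drawn with the jaws open (no force). Pin top is at (253,293), and the pad is at (457,246). Lift straight up, move over the pad and shut the fingers.

>>> step_arm(linear=[[0,0,-1],[0,0,-2],[0,0,-3],[0,0,-2],[0,0,-0.5],[0,0,0],[0,0,0]], twist=[[0,0,0],[0,0,0],[0,0,0],[0,0,0],[0,0,0],[0,0,0],[0,0,0]])

```text
time_s: 17.5
tcp_pos: [0.4962, -0.023, 0.3212]
orientation: [0.003, 1.0, -0.0, -0.001]
force: [-0.3, 0.8, -0.1]
gripper_width: 0.996
```

>>> step_arm(linear=[[0,2,0],[0,3,0],[0,3,0],[0,2,0],[0,0.6,0],[0,0,0],[0,0,0],[0,0,0]], twist=[[0,0,0],[0,0,0],[0,0,0],[0,0,0],[0,0,0],[0,0,0],[0,0,0],[0,0,0]], hand=-1)

```text
time_s: 18.3
tcp_pos: [0.497, 0.0815, 0.3214]
orientation: [0.004, 1.0, -0.001, -0.0]
force: [0.5, -0.9, 0.0]
gripper_width: -0.002
```

```bash
python3 - <<'E'
from plant import robot
from h import *
o=robot.get_obs();go(o,[.4975,.0835,.245])
c=robot.camera("wrist");cv2.imwrite("pics/w9.png",c["color"][:,:,::-1])
print(proj(c,[.4975,.0835,.06],o),proj(c,[.4966,-.0225,.1],o))
for z in(.1734,):
  T=R.from_quat(o["orientation"]).as_matrix()@[0,0,z]+o["tcp_pos"];print(T,proj(c,T,o))
E
```

```text
t 18.3 tcp [0.497  0.0815 0.3214] F [ 0.5  -0.88  0.04] w -0.002
rotvec tool deg [-0.07 -0.04 -0.14] cm in target axes [-0.05  0.2   7.64]
[254.53391812 196.31660241] [ 92.77623475 215.37394162]
[0.4969025  0.08125984 0.1479897 ] [251.62611166 249.51188272]
```

View pics/w9.png

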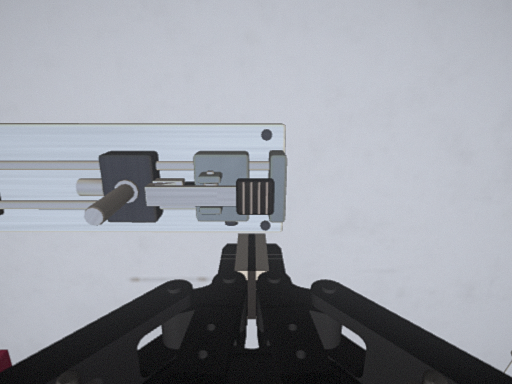

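Pad centre is at (255,196), as predicted; pin top at (94,216), still caught. Descend to ~1 cm above the pad.

>>> step_arm(linear=[[-0.05,0.2,1],[0,0,2],[0,0,2],[0,0,1.5],[0,0,0.5],[0,0,0],[0,0,0]], twist=[[0,0,0],[0,0,0],[0,0,0],[0,0,0],[0,0,0],[0,0,0],[0,0,0]])

```text
time_s: 19.05
tcp_pos: [0.4977, 0.0851, 0.252]
orientation: [0.003, 1.0, 0.0, 0.0]
force: [-0.9, -0.6, -0.2]
gripper_width: -0.001
```

```bash
python3 - <<'E'
from plant import robot
from h import *
o=robot.get_obs();go(o,[.4975,.0835,.2334])
c=robot.camera("wrist");cv2.imwrite("pics/w10.png",c["color"][:,:,::-1])
print(proj(c,[.4975,.0835,.06],o))
T=R.from_quat(o["orientation"]).as_matrix()@[0,0,.1734]+o["tcp_pos"];print(T,proj(c,T,o))
E
```

```text
t 19.05 tcp [0.4977 0.0851 0.252 ] F [-0.86 -0.65 -0.24] w -0.001
rotvec tool deg [ 0.01  0.03 -0.01] cm in target axes [ 0.02 -0.16  1.86]
[248.62696038 233.30987257]
[0.49783209 0.08515822 0.07855941] [251.6240219  249.51011409]
```

View pics/w10.png

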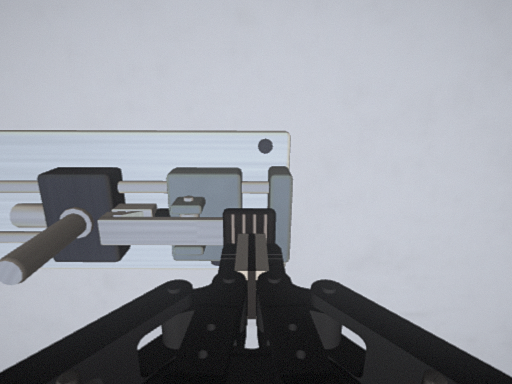

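>>> step_arm(linear=[[0,-0.15,0.5],[0,0,0.5],[0,0,0.3],[0,0,0.2],[0,0,0],[0,0,0]], twist=[[0,0,0],[0,0,0],[0,0,0],[0,0,0],[0,0,0],[0,0,0]])

```text
time_s: 19.7
tcp_pos: [0.4976, 0.0837, 0.2366]
orientation: [0.002, 1.0, 0.0, -0.0]
force: [-0.3, 0.6, -0.0]
gripper_width: 0.001
```

>>> step_arm(linear=[[0,0,0.1],[0,0,0.1],[0,0,0.1],[0,0,0],[0,0,0]], twist=[[0,0,0],[0,0,0],[0,0,0],[0,0,0],[0,0,0]])

```text
time_s: 20.2
tcp_pos: [0.4975, 0.0837, 0.2337]
orientation: [0.002, 1.0, 0.0, -0.0]
force: [-0.3, -0.1, 0.1]
gripper_width: 0.002
```

>>> step_arm(linear=[[0,0,0.1],[0,0,0.1],[0,0,0.1],[0,0,0],[0,0,0]], twist=[[0,0,0],[0,0,0],[0,0,0],[0,0,0],[0,0,0]])

```text
time_s: 20.7
tcp_pos: [0.4975, 0.0842, 0.2315]
orientation: [0.002, 1.0, 0.0, 0.001]
force: [-1.6, 1.3, 8.6]
gripper_width: 0.006
```

```bash
python3 - <<'E'
from plant import robot
from h import *
o=robot.get_obs();go(o,[.4975,.0835,.2334])
c=robot.camera("wrist");crop(c,0,130,320,300,2.4,"w11.png")
c=robot.camera("scene");crop(c,210,150,330,270,5,"s11.png")
E
```

```text
t 20.7 tcp [0.4975 0.0842 0.2315] F [-1.6   1.33  8.63] w 0.006
rotvec tool deg [0.05 0.06 0.03] cm in target axes [ 0.   -0.07 -0.19]
```

View pics/w11.png

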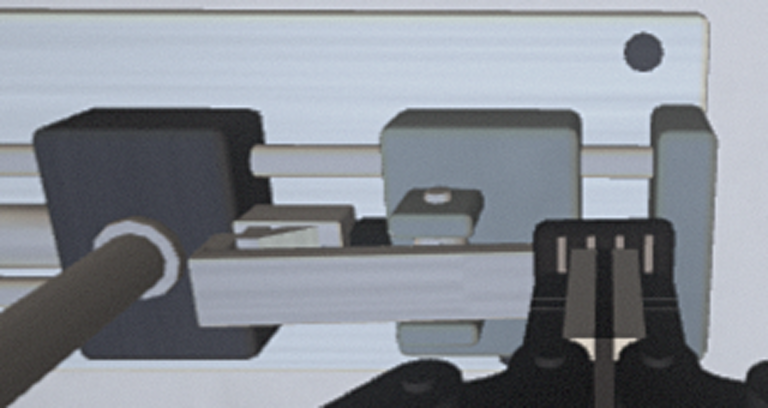

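View pics/s11.png

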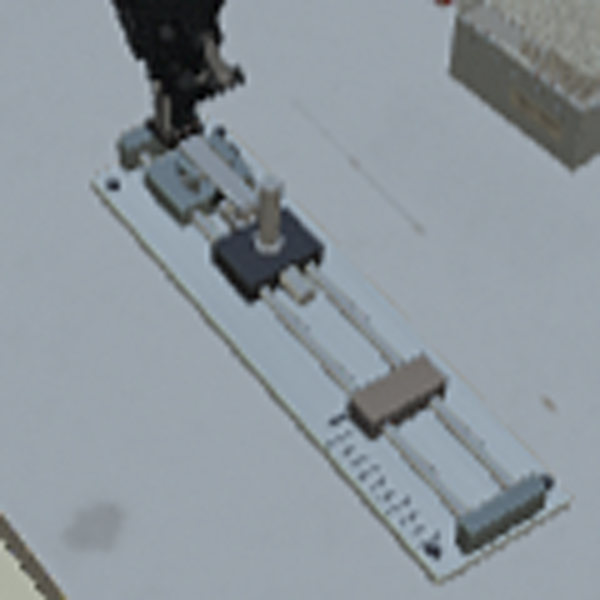

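Closed fingers are on the pad, centred; the striker is still held. Fz is 8.6 N, so I'll continue in small increments.

>>> step_arm(linear=[[0,0,0],[0,0,0.05],[0,0,0],[0,0,0]], twist=[[0,0,0],[0,0,0],[0,0,0],[0,0,0]])

```text
time_s: 21.2
tcp_pos: [0.4975, 0.0843, 0.2311]
orientation: [0.002, 1.0, 0.001, 0.001]
force: [-1.8, 1.5, 9.0]
gripper_width: -0.004
```

>>> step_arm(linear=[[0,0,0.05],[0,0,0],[0,0,0]], twist=[[0,0,0],[0,0,0],[0,0,0]])

```text
time_s: 21.5
tcp_pos: [0.4975, 0.0845, 0.2306]
orientation: [0.002, 1.0, 0.001, 0.001]
force: [-2.1, 1.9, 10.4]
gripper_width: -0.004
```

```bash
python3 - <<'E'
from plant import robot
from h import *
o=robot.get_obs();print(o["wrist_torque"],o["force"])
c=robot.camera("wrist");crop(c,150,180,310,300,5,"w12.png")
E
```

```text
[ 0.25415777  0.40247464 -0.01708824] [-2.13313046  1.88317447 10.44961805]
```

View pics/w12.png

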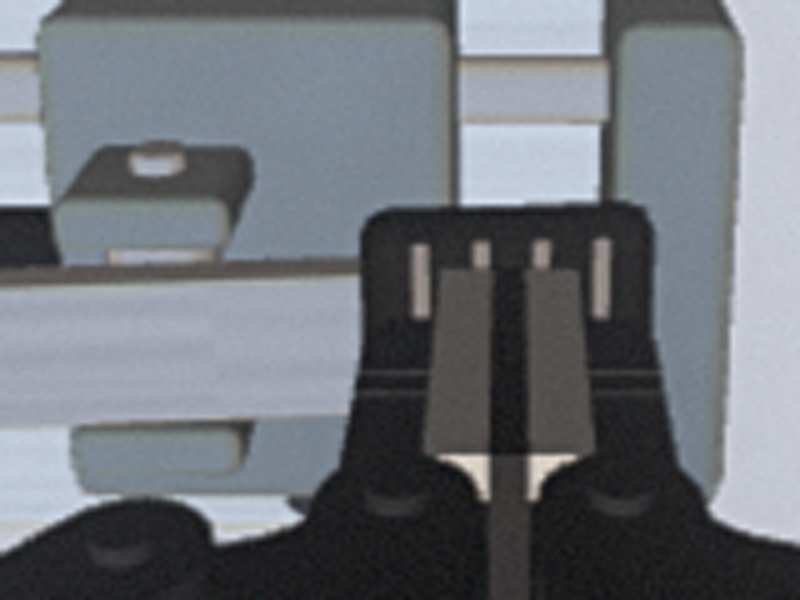

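>>> step_arm(linear=[[0,0,0.05],[0,0,0],[0,0,0]], twist=[[0,0,0],[0,0,0],[0,0,0]])

```text
time_s: 21.85
tcp_pos: [0.4975, 0.0846, 0.2301]
orientation: [0.002, 1.0, 0.001, 0.001]
force: [-0.6, 1.8, 9.4]
gripper_width: -0.001
```

>>> step_arm(linear=[[0,0,0.05],[0,0,0],[0,0,0]], twist=[[0,0,0],[0,0,0],[0,0,0]])

```text
time_s: 22.15
tcp_pos: [0.4977, 0.0848, 0.2291]
orientation: [0.002, 1.0, 0.001, 0.001]
force: [-2.3, 3.7, 5.4]
gripper_width: 0.0
```

```bash
python3 - <<'E'
from plant import robot
from h import *
c=robot.camera("scene");crop(c,210,150,330,270,5,"s13.png")
E
```

View pics/s13.png

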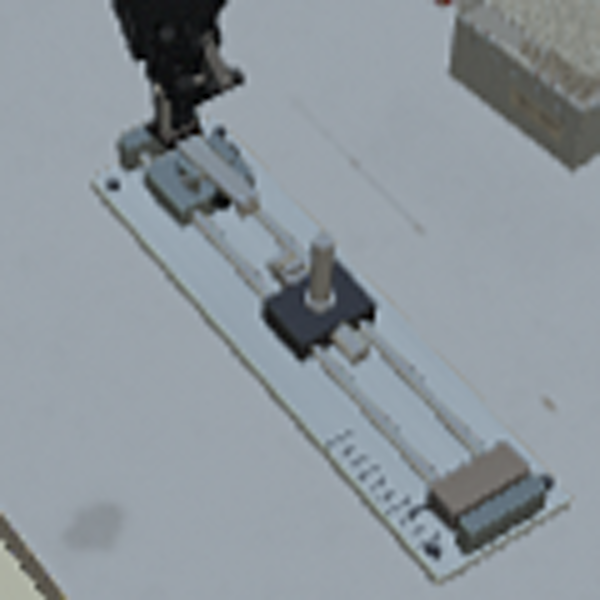

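The shot fired: the striker is back at rest and the sled has been driven to near the rail's end. Take the hand straight up.

>>> step_arm(linear=[[0,0,-0.3],[0,0,-0.7],[0,0,-2],[0,0,-3],[0,0,-4],[0,0,-4],[0,0,-2],[0,0,0]], twist=[[0,0,0],[0,0,0],[0,0,0],[0,0,0],[0,0,0],[0,0,0],[0,0,0],[0,0,0]])

```text
time_s: 23.0
tcp_pos: [0.4982, 0.0828, 0.3916]
orientation: [0.004, 1.0, 0.0, 0.003]
force: [0.7, -0.5, -0.4]
gripper_width: -0.001
```

>>> step_arm(linear=[[0,0,0],[0,0,0],[0,0,0]], twist=[[0,0,0],[0,0,0],[0,0,0]])

```text
time_s: 23.3
tcp_pos: [0.4972, 0.0833, 0.3874]
orientation: [0.003, 1.0, -0.0, -0.001]
force: [-0.3, 0.6, -0.4]
gripper_width: 0.002
```

```bash
python3 - <<'E'
from plant import robot
from h import *
o=robot.get_obs();go(o,[.4975,.0835,.2334])
c=robot.camera("scene");cv2.imwrite("pics/s14.png",c["color"][:,:,::-1])
E
```

```text
t 23.3 tcp [0.4972 0.0833 0.3874] F [-0.26  0.6  -0.42] w 0.002
rotvec tool deg [-0.05 -0.16 -0.01] cm in target axes [-0.03  0.02 15.4 ]
```

View pics/s14.png

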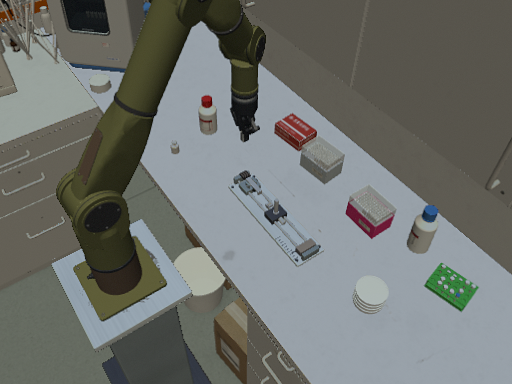

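The hand is clear at z ≈ 0.39. The striker is at rest (276,212), the sled is near the rail's end (305,246), and the bottle, weight and dishes are where they were.

```bash
python3 - <<'E'
from plant import robot
print(robot.hand_in())
E
```

```text
the job is handed in; nothing more can be done
None
```

The test shot is made and handed in at about 23 s; `hand_in` gives no verdict.

- **Draw and catch:** I drew the striker about 70 mm by its pin, until the force showed the buffer, about 2 N over the spring's pull. I then eased it forward until the pull fell to zero with the striker still held by the sear, about 66 mm from rest. The jaws were opened fully and the hand lifted clear, and the striker stayed drawn.
- **Trigger:** I pressed the pad with the closed fingertips. The highest force I read was 10.4 N. The stated 3 to 6 N did not trip it, but the reading is well under the 25 N limit. The reading dropped at the last 0.5 mm step, and the next picture showed the shot had fired.
- **Last checks:** In the final scene picture the striker is back at rest and the sled is close to the end of its rail. The bottle, weight and dishes look unmoved, and the hand is well clear with no force on it. I judged the sled's travel by eye in that picture and did not measure it.

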